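# Take the top mixing board out of its caddy

### The arm

A 6-joint arm with a two-finger parallel gripper is mounted at the origin on the work surface. World frame = base frame: x ahead of the robot, y to its left, z up, the work surface at z = 0. Lengths are in m, angles in rad, forces in N, time in s.
With the tool pointing down it reaches from about 0.375 to 0.925 m from the base axis. Payload 5.7 kg.
Tool frame: the origin (TCP) lies midway between the tips of the shut fingers; the grasp point (between the pads) lies 19 mm behind it (tcp_to_grasp is the distance from the TCP to the grasp point, in m); z points along the fingers, y is the line along which they close (so a half turn about z gives the same grasp; the last joint's range is limited). The gripper opens to 88 mm and grips with 3 to 60 N. Pads are 20 mm wide; open, the fingers measure 115 mm over their backs; the gripper's body (75 mm by 178 mm) begins 61 mm behind the grasp point.
Start: joints at [1.07, 0.359, 1.51, -0, 1.272, -0.115], TCP at [0.226, 0.556, 0.223] pointing down, gripper open.
Joint ranges: [-2.97, 2.97], [-1.01, 2.36], [0.21, 2.38], [-0.96, 4.11], [0.2, 2.71], [-2.98, 2.98]. Speed limits (rad/s): [2.39, 2.39, 3.14, 3.14, 3.14, 3.14].

### API

Orientations are given as a unit quaternion [w, x, y, z].
In Python, from bench import * gives the robot as it stands. The module is installed in compiled form; this text tells all that it offers.
- The arm moves only by the tool play_rows, never from a script. Its argument "moves" is a list of rows, each a list of 4 numbers: the shift along the tool's x, y, z in units of 40 mm (1.0 is 40 mm), then the turn about the tool's z in units of 5 degrees (1.0 is 5 degrees). In form: [[tx, ty, tz, roll], ...]. A call has 1 to 12 rows; each row is the pose to reach, as a shift and turn from the pose commanded when the call began, along the tool's axes at that moment; what a row does not reach only later rows make up. A row lasts 1/10 s, in which the tool goes at most 50 mm and 8.59 degrees, less where a joint would pass 70% of its speed; a pose out of reach is approached as far as the arm can. A call with a gripper value outside its range is refused whole. "grip" is the closure, from -1 (fully open) to 1 (shut), set as the call begins (left out, the last holds). The fingers move at their own pace and stop on an object; "squeeze" is the grip in N (left out, the last holds). Time passes only in rows, so rows that repeat a pose let the fingers close. It gives the time, the measured TCP pose, the force, the opening and the grip force at its end, in the units of the state.
- read_state(): the state, without advancing time (a new reading comes with each control period).
- capture(name): name is "side" or "top"; returns a dict with "img" (384x512x3 uint8, red, green, blue), "camera_matrix" (3x3 intrinsics, pixels), "world_to_cam" (4x4, takes a point from world to camera coordinates). Camera axes: x right, y up, looking along -z (the intrinsics and any distortion apply to the point x, -y, -z); pixel columns grow to the right and rows downward; lengths in m; the calibration is good to about 2 mm. A picture is of the moment at which its call begins. There is no depth.
- close_job(): hands the job in; it is judged then, once.
Trained networks look in a picture, given as the dict that the camera call returned (one of the last four; its "shot" number tells which), for a name from the list of things; names that differ only in an ending like _2 or _b are one class to them, and where a whole thing is asked for, a point or a joint stands for the part that bears it (a point fixed in the world has none). Each returns a list of dicts, best first, with "conf" (0 to 1); they miss things now and then, are a little off and sometimes report something else, mostly with a low value. They report only what shows in the picture. A call takes as long as a camera call. They do not tell look-alikes from the thing itself.
- cut_out(picture, target): "pixels" (384x512 bool, what is visible of it) and "box" ([left, top, width, height] in pixels, round what is visible of it).
- spot_point(picture, target): "pixel" ([column, row] in pixels: a listed point, or the origin of a listed thing).
The state is a dict: "clock": time; "joint_positions": joint angles; "qvel": joint speeds; "effort": joint torques, N m; "position": TCP position; "eef_rot": TCP orientation; "force": force on the tool from outside, world axes, zero at the start; "ft_torque": the same for the moment, N m; "opening": finger opening in m; "finger_force": force on a finger pad.
Only numpy, scipy, OpenCV 4.12 (cv2) and the standard library are available. Lean on these libraries where they do the work, as an engineer would, in place of code of your own. Each camera call takes 0.05 s, during which the arm holds its last target. There are 200 camera calls.

### The job

Lift the pot off the pile of mixing boards and stand it on the middle of the cork coaster. Then slide the top board forward on the pile (a fingertip hooked in its slot will do it), out over the caddy's low front edge, until there is about 6 cm of room behind it; lift it off there and lay it flat on the black mat, centred and square with the mat. Leave the two boards below in the caddy, do not let go of the pot or the board in mid-air, and do not disturb the other things on the bench.

Things in the scene. Friction and masses are not known exactly. Their poses are not given: they have to be found in the camera images.
- caddy: Fixed steel caddy, open at the top, 194 x 136 mm outside, origin under its centre on the bench. +x points to its back, -x is its front (roughly towards the robot). Floor 6 mm; side (+-y) and back walls 5 mm thick, 52 and 70 mm high. Inside 184 x 126 mm, so a board has 2 mm play front and back, 3 mm each side: no finger fits between board and wall.
- caddy_lip (a point): Middle of the top edge of the caddy's low front wall, 26 mm above the bench. It overlaps the middle board but ends 4 mm below the top board, so only the top board can slide out forward over it.
- board_top: Top one of three alike loose white plastic mixing boards lying flush in the caddy, 180 x 120 x 12 mm, about 0.2 kg. Origin at the centre of its underside, 30 mm above the bench at the start; x along its length, +x to the caddy's back, z up. A rectangular slot, 41 mm (x) by 61 mm (y), goes right through it, centred 53 mm from the middle towards +x.
- slot (a point): Centre of the top board's slot, at its top face (moves with the board). The slots of all three boards lie over each other: a fingertip deeper than the top board's 12 mm also catches the board below, which the front wall blocks. Reach in only 6 to 9 mm below the top face (feel the top face first).
- grip_bar (a point): Middle of the 16 mm wide (x) bar between slot and rear edge, at the top face (moves with the board). With the board slid 65 mm forward one finger fits in the slot and one behind the bar; 12 mm of depth is free above the board below. Held here, the weight hangs 81 mm off to the front: grip hard (60 N or more).
- board_mid: The middle board, same shape as the top one, its top face 30 mm above the bench. Must stay in the caddy.
- board_low: The lowest board, same shape. Must stay in the caddy.
- pot: Closed white paint pot with a grey lid, standing on the top board over its middle or partly over the slot: body 56 mm in diameter, lid 60 mm in diameter from 54 to 68 mm height. Origin at the centre of its underside, z up. 0.17 to 0.35 kg.
- coaster: Fixed round cork coaster, 90 mm in diameter, 4 mm thick, on the bench between the caddy and the mat. Origin at the centre of its underside.
- mat: Fixed black rubber mat, 260 mm (x) by 190 mm (y), 3 mm thick, on the bench. Origin at the centre of its underside. Caddy and mat lie to the left and right of the robot, either way round.
- bottle_a: Bystander: blue squeeze bottle, 62 mm in diameter, 160 mm high, standing; origin under its centre.
- bottle_b: Bystander: grey squeeze bottle, 62 mm in diameter, 160 mm high, standing; origin under its centre.
- cup: Bystander: clear open mixing cup, 76 mm in diameter, 100 mm high; origin under its centre.
- tub: Bystander: small white open tub, 72 mm in diameter, 45 mm high, beyond the coaster; origin under its centre.
- jar: Bystander: jar with a lid, 66 mm in diameter, 75 mm high; origin under its centre.
- spatula: Bystander: spatula 140 mm long, lying crosswise on the bench near the robot; origin under its middle, x along it.
- jar_lid: Bystander: loose grey jar lid lying at the left side, 80 mm in diameter, 12 mm high; origin under its centre.
- tin: Bystander: steel tin at the right side, 72 mm in diameter, 90 mm high; origin under its centre.
Mind the look-alikes: they are no part of the job. Of the things that look like the coaster, the middle-sized one is meant.

How it is judged:
By the outcome, as a careful person would: the job done as asked, in the order asked, and still so for the second after the job is handed in, with the robot touching nothing.
It also fails if it takes over 64 s, if anything falls off the work surface, if the arm or the gripper's body presses on something with over 40 N, if the wrist force passes 120 N, or if a joint passes its speed limit or range.

## Working session

There is one attempt and no reset: what is moved stays moved. The work goes in short steps, Python scripts to look and compute and a tool call to move; the robot and the scene stay as the last step left them, time stands still between calls to the robot, and variables do not carry over. Pictures are saved under pics/ and viewed, at most 12 in all, crops included, and the job is handed in when it is done.

Besides the shell and the picture viewer there is one more tool, called after ">>>" as name([rows], argument=value, ...), one row to a line, values as JSON. play_rows: Moves the arm, as the interface text tells. Its arguments: {"type":"object","properties":{"moves":{"type":"array"},"grip":{"type":"number"},"squeeze":{"type":"number"}},"required":["moves"]}

```bash
mkdir -p pics
cat > h.py <<'E'
from bench import *
import numpy as np, cv2
def rays(p,uv):
    K=np.array(p["camera_matrix"]);T=np.array(p["world_to_cam"])
    uv=np.atleast_2d(np.array(uv,float))
    d=np.c_[(uv[:,0]-K[0,2])/K[0,0],-(uv[:,1]-K[1,2])/K[1,1],-np.ones(len(uv))]
    R=T[:3,:3]; o=-R.T@T[:3,3]
    return o,d@R
def onz(p,uv,z):
    o,d=rays(p,uv); return o+d*((z-o[2])/d[:,2])[:,None]
def proj(p,X):
    K=np.array(p["camera_matrix"]);T=np.array(p["world_to_cam"])
    X=np.atleast_2d(X)@T[:3,:3].T+T[:3,3]
    return np.c_[K[0,0]*X[:,0]/-X[:,2]+K[0,2],K[1,1]*X[:,1]/X[:,2]+K[1,2]] if 0 else np.c_[K[0,0]*X[:,0]/-X[:,2]+K[0,2],K[1,1]*(-X[:,1])/-X[:,2]+K[1,2]]
def save(p,n,box=None,s=1):
    im=p["img"][:,:,::-1]
    if box: l,t,w,h=box; im=im[t:t+h,l:l+w]
    cv2.imwrite("pics/"+n,cv2.resize(im,None,fx=s,fy=s,interpolation=cv2.INTER_CUBIC))
E
python3 - <<'E'
from h import *
np.set_printoptions(precision=4,suppress=True)
t=capture("top");s=capture("side")
save(t,"t0.png",s=1.5);save(s,"s0.png",s=1.5)
print({k:v for k,v in t.items() if k not in("img",)}); print(np.linalg.inv(s["world_to_cam"])[:3,3])
H=dict(caddy=0,caddy_lip=.026,board_top=.03,slot=.042,grip_bar=.042,pot=.042,coaster=0,mat=0,bottle_a=0,cup=0,tub=0,jar=0,spatula=0,jar_lid=0,tin=0)
for n,z in H.items():
  for nm,p in(("t",t),("s",s)):
    for r in spot_point(p,n)[:4]:
        print(n,nm,round(r["conf"],2),np.round(r["pixel"]),onz(p,r["pixel"],z)[0][:2])
print(read_state())
E
```

```text
{'camera_matrix': array([[424.6006,   0.    , 253.7058],
       [  0.    , 424.6006, 190.2818],
       [  0.    ,   0.    ,   1.    ]]), 'world_to_cam': array([[-0.0166, -0.9999,  0.0046, -0.0058],
       [ 0.9855, -0.0156,  0.1688, -0.6027],
       [-0.1687,  0.0073,  0.9856, -1.2867],
       [ 0.    ,  0.    ,  0.    ,  1.    ]]), 'shot': 1}
[ 0.4162 -1.1139  0.7985]
caddy t 0.69 [184. 206.] [0.5637 0.2101]
caddy s 0.79 [241. 179.] [0.5597 0.2013]
caddy s 0.36 [253. 169.] [0.6141 0.2657]
caddy_lip t 0.94 [180. 237.] [0.4616 0.2179]
caddy_lip s 0.98 [218. 174.] [0.4792 0.196 ]
caddy_lip s 0.24 [308. 188.] [0.7754 0.0711]
board_top t 0.58 [184. 206.] [0.5574 0.2082]
board_top s 0.91 [240. 171.] [0.5584 0.2078]
board_top s 0.51 [235. 325.] [ 0.4705 -0.4773]
slot t 0.75 [103. 223.] [0.5069 0.4565]
slot s 0.69 [252. 170.] [0.5992 0.1843]
grip_bar t 0.67 [187. 184.] [0.6294 0.1954]
grip_bar s 0.61 [262. 168.] [0.6369 0.1966]
grip_bar s 0.45 [193. 214.] [ 0.3851 -0.0556]
pot t 0.53 [186. 208.] [0.55 0.2 ]
pot s 0.78 [242. 170.] [0.5644 0.1905]
coaster t 0.94 [245. 198.] [0.5872 0.0135]
co
[... 846 characters left out ...]

jar_lid s 0.7 [223. 144.] [0.5166 0.4853]
jar_lid s 0.51 [236. 267.] [ 0.4958 -0.2572]
tin t 0.66 [392. 225.] [ 0.4901 -0.4605]
tin s 0.62 [236. 323.] [ 0.4759 -0.4456]
tin s 0.34 [216. 170.] [0.4743 0.2759]
{'clock': 1.6, 'joint_positions': array([ 1.0699,  0.3588,  1.5104, -0.    ,  1.2725, -0.1151]), 'qvel': array([ 0.0006, -0.0008,  0.0018, -0.0002, -0.0005,  0.0014]), 'effort': array([  0.0015, -51.5327, -27.1123,   0.0677,   0.0246,  -0.0001]), 'position': array([0.2258, 0.5559, 0.2226]), 'eef_rot': array([-0.    ,  0.1917,  0.9815, -0.    ]), 'force': array([0.209 , 0.3357, 0.1341]), 'ft_torque': array([-0.0173,  0.009 ,  0.0084]), 'finger_force': 0.0, 'opening': 0.08764085445830667}
```

View images.

View pics/t0.png

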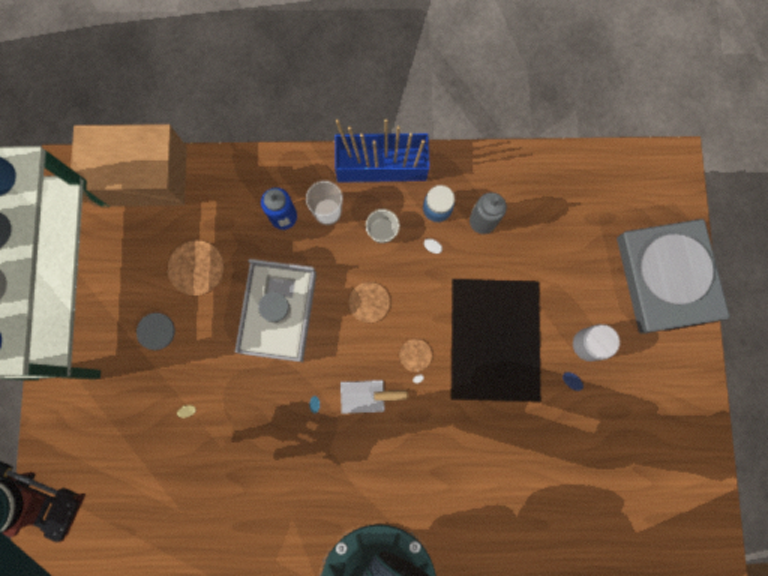

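View pics/s0.png

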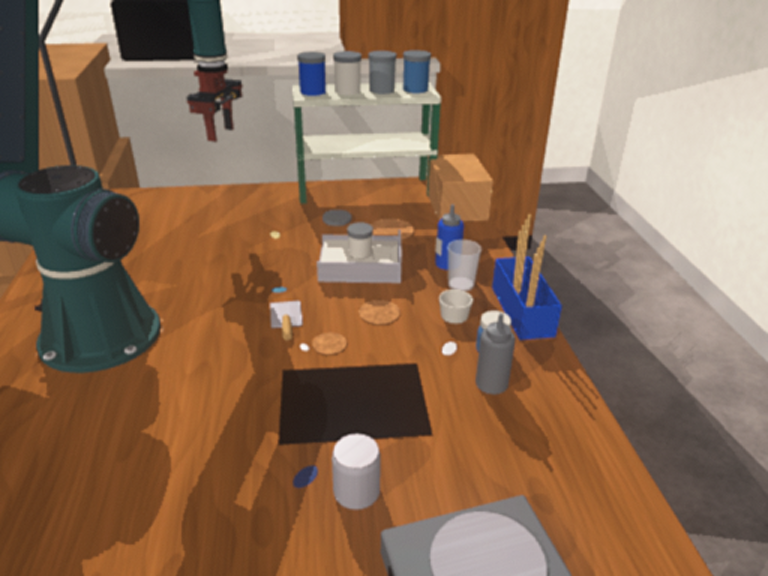

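Candidates for the coaster: large disc (130,179), middle (246,201), small (277,236). The middle one, between caddy and mat, is meant. The white pot with the grey lid stands on the boards at about (183,205). The similar jar (293,136) and the shelf pots are not meant. The caddy is on the left and the mat on the right.

```bash
cat >> h.py <<'E'
from scipy.optimize import least_squares
def sil(p,P,c):  # silhouette hull polygon of 3d points
    return cv2.convexHull(proj(p,P).astype(np.float32))[:,0]
E
python3 - <<'E'
from h import *
np.set_printoptions(precision=4,suppress=True)
t=capture("top");s=capture("side")
for nm,p in(("t",t),("s",s)):
    for n,z in(("mat",.003),("coaster",.004)):
        for r in cut_out(p,n)[:3]:
            c,_=cv2.findContours(r["pixels"].astype(np.uint8),cv2.RETR_EXTERNAL,cv2.CHAIN_APPROX_NONE)
            c=max(c,key=len)[:,0]
            X=onz(p,c,z)[:,:2]
            if n=="mat": print(nm,n,r["conf"],cv2.minAreaRect((X*1000).astype(np.float32)))
            else: print(nm,n,r["conf"],cv2.fitEllipse((X*1000).astype(np.float32)))
    for n in("caddy","pot","board_top"):
        for r in cut_out(p,n)[:1]:
            c,_=cv2.findContours(r["pixels"].astype(np.uint8),cv2.RETR_EXTERNAL,cv2.CHAIN_APPROX_NONE)
            c=max(c,key=len)[:,0]; np.save(f"{n}_{nm}.npy",c)
            print(nm,n,r["conf"],r["box"],len(c))
# pot: lid top centre z=.042+.068, silhouettes fit
def ring(x,y,r,z,n=40):
    a=np.linspace(0,2*np.pi,n,endpoint=False); return np.c_[x+r*np.cos(a),y+r*np.sin(a),np.full(n,z)]
# caddy fit: silhouette boxes (corners of hull) distance contour->hull
B=[]
for sx in(-.097,.097):
    for sy in(-.068,.068):
        B+= [(sx,sy,0)]
        B+= [(sx,sy,.026 if sx<0 else .070)]
        if sx>0: B+=[(.092,sy,.07)]
        else: B+=[(-.097+.0,sy,.052)]
B=np.array(B)
def cad(v):
    R=np.array([[np.cos(v[2]),-np.sin(v[2]),0],[np.sin(v[2]),np.cos(v[2]),0],[0,0,1]]);return B@R.T+[v[0],v[1],0]
def pot(v,z0=.042):
    return np.r_[ring(*v[:2],.028,z0),ring(*v[:2],.03,z0+.054),ring(*v[:2],.03,z0+.068)]
def fit(f,name,v0):
    cs={"t":np.load(name+"_t.npy"),"s":np.load(name+"_s.npy")}
    def res(v,k="ts"):
        o=[]
        for nm,p in(("t",t),("s",s)):
            if nm not in k: continue
            h=sil(p,f(v),0)
            o+=[cv2.pointPolygonTest(h.reshape(-1,1,2),(float(a),float(b)),True) for a,b in cs[nm]]
        return np.array(o)
    for k in("ts","t","s"):
        r=least_squares(res,v0,args=(k,),loss="soft_l1",diff_step=1e-3,x_scale=.01)
        print(name,k,r.x,np.abs(r.fun).mean())
    return least_squares(res,v0,loss="soft_l1",diff_step=1e-3).x
v=fit(cad,"caddy",[.56,.205,-.08]); w=fit(pot,"pot",[.555,.2])
im=cv2.resize(t["img"][165:245,150:225,::-1],None,fx=6,fy=6,interpolation=cv2.INTER_CUBIC)
im=np.ascontiguousarray(im)
def dr(P,c): cv2.polylines(im,[(((proj(t,P)-[150,165]+.5)*6)).astype(int)],True,c,1)
c,sn=np.cos(v[2]),np.sin(v[2])
def L(P): P=np.array(P,float); return np.c_[v[0]+c*P[:,0]-sn*P[:,1],v[1]+sn*P[:,0]+c*P[:,1],P[:,2]]
dr(L([(x,y,.042) for x,y in((-.09,-.06),(.09,-.06),(.09,.06),(-.09,.06))]),(0,0,255))
dr(L([(.053+x,y,.042) for x,y in((-.0205,-.0305),(.0205,-.0305),(.0205,.0305),(-.0205,.0305))]),(0,255,0))
dr(L([(-.097,-.068,.026),(-.097,.068,.026),(-.092,.068,.052),(.097,.068,.07),(.097,-.068,.07)]),(255,0,0))
dr(ring(*w,.03,.11),(255,0,255))
cv2.imwrite("pics/c1.png",im)
E
```

```text
t mat 0.77 ((488.63970947265625, -260.34197998046875), (188.0107421875, 263.1826171875), 87.96907806396484)
t coaster 0.59 ((576.0027465820312, 11.050142288208008), (87.08373260498047, 88.09585571289062), 80.9715347290039)
t coaster 0.58 ((460.52471923828125, -86.05392456054688), (69.60892486572266, 71.19876098632812), 69.2912368774414)
t coaster 0.58 ((658.78857421875, 389.4024353027344), (122.19703674316406, 124.43093872070312), 71.99181365966797)
t caddy 0.72 [157.2, 170.1, 51.7, 71.6] 366
t pot 0.73 [172.6, 196.8, 19.5, 19.1] 59
t board_top 0.88 [159.1, 177.1, 48.2, 62.5] 183
s coaster 0.62 ((575.0774536132812, 10.96518325805664), (89.04208374023438, 94.60669708251953), 178.5631866455078)
s coaster 0.62 ((460.5114440917969, -89.1636734008789), (61.97841262817383, 64.74588775634766), 69.38380432128906)
s coaster 0.62 ((664.3131103515625, 395.8175964355469), (107.33271026611328, 121.61809539794922), 50.651832580566406)
s caddy 0.9 [209.7, 158.0, 55.3, 30.1] 196
s pot 0.72 [230.5, 152.0, 19.2, 20.7] 65
s board_top 0.76 [217.4, 160.2, 48.3, 14.8] 48
caddy ts [ 0.5527  0.2083 -0.1336] 2.621684217417394
caddy t [ 0.5525  0.2065 -0.1379] 1.877677791405203
caddy s [ 0.5542  0.2163 -0.1472] 3.8240408403479456
pot ts [0.5548 0.2022] 0.6391160143479158
pot t [0.5537 0.2014] 0.5086620747233519
pot s [0.5565 0.2079] 0.6105190096528906
```

View pics/c1.png

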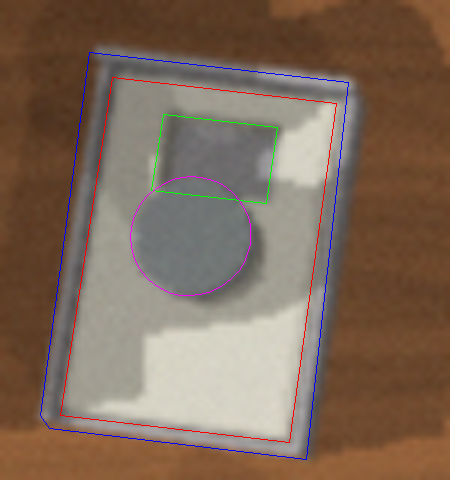

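Overlay check: the boards and walls match the outline at crop (40–355, 50–460), the slot at (155–275, 115–200), and the pot lid at (192,237), within about 1 px of the original picture. The choice of pot and slot is confirmed.

```bash
cat >> h.py <<'E'
CAD=np.array([.553,.2065]);CY=-7.85
def cw(x,y=0):
    a=np.radians(CY);return CAD+[x*np.cos(a)-y*np.sin(a),x*np.sin(a)+y*np.cos(a)]
def row(x,y,z,yaw=None):
    s=read_state();w,a,b,c=s["eef_rot"]
    R=np.array([[1-2*(b*b+c*c),2*(a*b-w*c),2*(a*c+w*b)],[2*(a*b+w*c),1-2*(a*a+c*c),2*(b*c-w*a)],[2*(a*c-w*b),2*(b*c+w*a),1-2*(a*a+b*b)]])
    ang=np.degrees(np.arctan2(R[1,1],R[0,1]))
    d=R.T@(np.array([x,y,z])-s["position"])/.04
    r=0 if yaw is None else ((ang-yaw+180)%360-180)/5
    print("pos",s["position"].round(4),"yaw",ang.round(2),"open",round(s["opening"],4),"F",s["force"].round(1),"t",round(s["clock"],2),"row",np.r_[d,r].round(3))
E
python3 -c "
from h import *
row(.5545,.2015,.2,CY)"
```

```text
pos [0.2258 0.5559 0.2226] yaw 67.89 open 0.0879 F [0.6 0.1 0.6] t 2.2 row [-10.948  -5.116   0.566  15.149]
```

>>> play_rows([
  [-10.95,-5.12,0.56,15.15],
  [-10.95,-5.12,0.56,15.15],
  [-10.95,-5.12,0.56,15.15],
  [-10.95,-5.12,0.56,15.15],
  [-10.95,-5.12,0.56,15.15],
  [-10.95,-5.12,0.56,15.15],
  [-10.95,-5.12,0.56,15.15],
  [-10.95,-5.12,0.56,15.15],
  [-10.95,-5.12,0.56,15.15],
  [-10.95,-5.12,0.56,15.15],
  [-10.95,-5.12,0.56,15.15],
  [-10.95,-5.12,0.56,15.15],
], grip=-1, squeeze=25)

```text
clock: 3.4
position: [0.5546, 0.2008, 0.2]
eef_rot: [-0.0, 0.754, 0.656, -0.0]
force: [-0.5, 0.2, 0.0]
opening: 0.0877
finger_force: 0.0
```

```bash
python3 -c "
from h import *
row(.5545,.2015,.085,CY)
p=capture('side');save(p,'s1.png',(170,90,160,120),4)"
```

```text
pos [0.5546 0.2008 0.2   ] yaw -7.96 open 0.0877 F [-0.5  0.2  0. ] t 3.4 row [ 0.018 -0.004  2.875 -0.021]
```

View pics/s1.png

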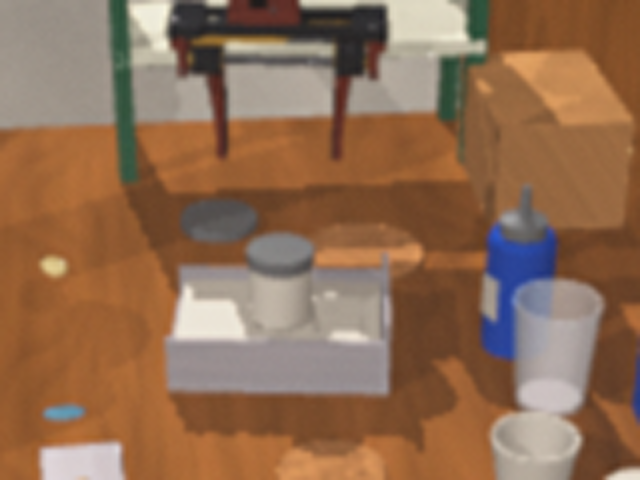

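The gripper at crop (281,155) sits centred over the pot lid at (281,255).

>>> play_rows([
  [0,0,0.8,0],
  [0,0,1.6,0],
  [0,0,2.3,0],
  [0,0,2.87,0],
  [0,0,2.87,0],
])

```text
clock: 3.95
position: [0.5507, 0.2021, 0.0827]
eef_rot: [-0.002, 0.753, 0.658, -0.003]
force: [-1.3, -0.8, -0.3]
opening: 0.0877
finger_force: 0.0
```

>>> play_rows([
  [0,0,0,0],
  [0,0,0,0],
  [0,0,0,0],
  [0,0,0,0],
  [0,0,0,0],
  [0,0,0,0],
  [0,0,0,0],
  [0,0,0,0],
], grip=1, squeeze=25)

```text
clock: 4.75
position: [0.5552, 0.2015, 0.0866]
eef_rot: [0.0, 0.754, 0.657, 0.001]
force: [-2.4, 0.7, 5.7]
opening: 0.0584
finger_force: 25.0
```

>>> play_rows([
  [0,0,-0.4,0],
  [0,0,-1.0,0],
  [0,0,-1.8,0],
  [0,0,-2.6,0],
  [0,0,-2.6,0],
  [0,0,-2.6,0],
])

```text
clock: 5.35
position: [0.5544, 0.2012, 0.1893]
eef_rot: [0.0, 0.754, 0.657, 0.0]
force: [-0.2, 0.4, -2.9]
opening: 0.0584
finger_force: 25.0
```

```bash
python3 -c "
from h import *
row(.5755,.011,.19,CY)"
```

```text
pos [0.5544 0.2012 0.1893] yaw -7.86 open 0.0584 F [-0.2  0.4 -2.9] t 5.35 row [-4.638e+00  1.172e+00 -1.800e-02 -2.000e-03]
```

>>> play_rows([
  [-0.4,0.1,0,0],
  [-1.1,0.28,0,0],
  [-1.9,0.48,0,0],
  [-2.7,0.68,0,0],
  [-3.5,0.88,0,0],
  [-4.2,1.06,0,0],
  [-4.64,1.17,0,0],
  [-4.64,1.17,1,0],
  [-4.64,1.17,2,0],
  [-4.64,1.17,2.6,0],
  [-4.64,1.17,2.6,0],
])

```text
clock: 6.45
position: [0.5703, 0.0104, 0.0802]
eef_rot: [-0.004, 0.754, 0.657, -0.004]
force: [0.7, 0.6, -3.2]
opening: 0.0586
finger_force: 25.0
```

Run:
```python
from h import *
row(.5755,.011,.049,CY)
s=capture('side');t=capture('top')
z0=read_state()["position"][2]-.0866+.042
print("bottom z",z0)
for nm,p in(("s",s),("t",t)):
    for r in cut_out(p,"pot")[:2]: print(nm,r["conf"],r["box"])
    for r in spot_point(p,"pot")[:2]: print(nm,"sp",r["conf"],r["pixel"],onz(p,r["pixel"],z0)[0])
im=np.hstack([s["img"][150:250,200:320],t["img"][150:250,190:310]])
cv2.imwrite("pics/pot2.png",cv2.resize(im[:,:,::-1],None,fx=3.3,fy=3.3,interpolation=cv2.INTER_CUBIC))
```

```text
pos [0.5703 0.0104 0.0802] yaw -7.89 open 0.0586 F [ 0.7  0.6 -3.2] t 6.45 row [ 0.034  0.134  0.779 -0.008]
bottom z 0.03974913947126802
s 0.83 [243.7, 178.6, 17.8, 26.3]
s 0.66 [180.5, 200.3, 19.5, 28.2]
s sp 0.83 [251.3, 198.1] [0.57289763 0.01108061 0.03974914]
s sp 0.21 [327.3, 229.4] [ 0.77093498 -0.17826241  0.03974914]
t sp 0.22 [322.2, 146.7] [ 0.74415906 -0.23984194  0.03974914]
```

View pics/pot2.png

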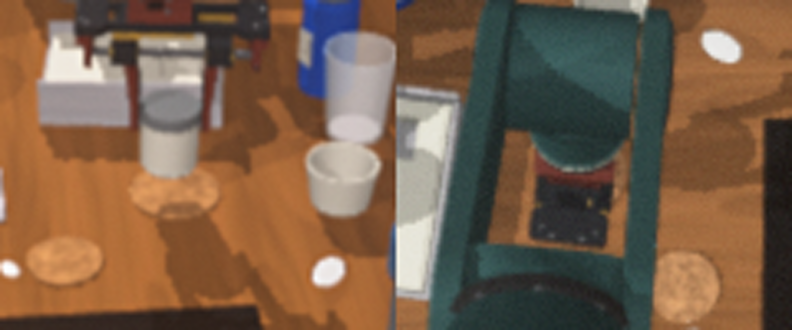

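Held pot at crop (170,135), straight above the middle coaster (172,190).

>>> play_rows([
  [0,0,0.3,0],
  [0,0,0.6,0],
  [0,0,0.8,0],
  [0,0,0.85,0],
  [0,0,0.88,0],
  [0,0,0.88,0],
  [0,0,0.88,0],
])

```text
clock: 7.45
position: [0.5758, 0.011, 0.0505]
eef_rot: [0.0, 0.754, 0.657, 0.0]
force: [-0.5, 0.1, -2.9]
opening: 0.0586
finger_force: 25.0
```

```bash
python3 -c "
from h import *
row(.5755,.011,.0486,CY)"
```

```text
pos [0.5758 0.011  0.0505] yaw -7.85 open 0.0586 F [-0.5  0.1 -2.9] t 7.45 row [-0.001 -0.007  0.047 -0.   ]
```

>>> play_rows([
  [0,0,0.02,0],
  [0,0,0.04,0],
  [0,0,0.06,0],
  [0,0,0.06,0],
])

```text
clock: 7.85
position: [0.5757, 0.011, 0.0486]
eef_rot: [0.0, 0.754, 0.657, 0.0]
force: [-1.9, 1.0, 4.1]
opening: 0.0587
finger_force: 25.0
```

>>> play_rows([
  [0,0,0,0],
  [0,0,0,0],
  [0,0,0,0],
  [0,0,0,0],
  [0,0,0,0],
  [0,0,0,0],
], grip=-1)

```text
clock: 8.45
position: [0.5755, 0.011, 0.0478]
eef_rot: [0.0, 0.754, 0.657, -0.0]
force: [0.2, -0.2, 0.1]
opening: 0.0877
finger_force: 0.0
```

>>> play_rows([
  [0,0,-0.4,0],
  [0,0,-1.2,0],
  [0,0,-2.2,0],
  [0,0,-3.2,0],
  [0,0,-3.6,0],
  [0,0,-3.6,0],
])

```text
clock: 9.05
position: [0.5776, 0.0109, 0.1949]
eef_rot: [0.002, 0.754, 0.657, 0.002]
force: [0.4, 1.2, 1.4]
opening: 0.0881
finger_force: 0.0
```

Run:
```python
from h import *
print(cw(.053),cw(.037),cw(.081))
row(*cw(.053),.12,CY)
```

```text
[0.60550334 0.19926125] [0.58965327 0.20144654] [0.63324095 0.19543701]
pos [0.5776 0.0109 0.1949] yaw -7.85 open 0.0881 F [0.4 1.2 1.4] t 9.05 row [ 4.76   0.035  1.873 -0.   ]
```

Run:
```python
from h import *
row(*cw(.0),.07,CY)
row(*cw(.0),.045,CY)
```

```text
pos [0.5776 0.0109 0.1949] yaw -7.85 open 0.0881 F [0.4 1.2 1.4] t 9.05 row [ 4.76  -1.297  3.115 -0.   ]
pos [0.5776 0.0109 0.1949] yaw -7.85 open 0.0881 F [0.4 1.2 1.4] t 9.05 row [ 4.76  -1.301  3.74  -0.   ]
```

>>> play_rows([
  [1,-0.2,0.2,0],
  [2,-0.5,0.5,0],
  [3,-0.8,1,0],
  [4,-1.1,1.8,0],
  [4.76,-1.25,2.6,0],
  [4.76,-1.25,3,0],
  [4.76,-1.25,3.2,0],
  [4.76,-1.25,3.3,0],
  [4.76,-1.25,3.4,0],
  [4.76,-1.25,3.45,0],
  [4.76,-1.25,3.45,0],
], grip=1, squeeze=40)

```text
clock: 10.15
position: [0.5525, 0.206, 0.0543]
eef_rot: [0.0, 0.754, 0.657, 0.0]
force: [-0.3, 0.2, 0.6]
opening: 0.0032
finger_force: 0.0
```

Run:
```python
from h import *
row(*cw(.0),.042,CY)
t=capture('top');s=capture('side')
for nm,p in(("t",t),("s",s)):
  for n in("slot","grip_bar"):
    for r in spot_point(p,n)[:2]:
        X=onz(p,r["pixel"],.042)[0]
        print(nm,n,round(r["conf"],2),r["pixel"],X, X[:2]-cw(.053 if n=="slot" else .082))
```

```text
pos [0.5525 0.206  0.0543] yaw -7.91 open 0.0032 F [-0.3  0.2  0.6] t 10.15 row [ 0.015  0.009  0.308 -0.013]
t slot 0.23 [325.3, 149.5] [ 0.73405251 -0.2490523   0.042     ] [ 0.12854917 -0.44831356]
t grip_bar 0.76 [188.1, 181.1] [0.63709623 0.19259938 0.042     ] [ 0.00286465 -0.00270106]
s slot 0.82 [253.9, 168.7] [0.60683749 0.19494364 0.042     ] [ 0.00133415 -0.00431762]
s grip_bar 0.76 [263.2, 167.2] [0.64174644 0.20186742 0.042     ] [0.00751485 0.00656699]
s grip_bar 0.49 [239.7, 181.3] [0.54678337 0.11482299 0.042     ] [-0.08744821 -0.08047744]
```

>>> play_rows([
  [0,0,0.12,0],
  [0,0,0.2,0],
  [0,0,0.25,0],
  [0,0,0.29,0],
  [0,0,0.32,0],
  [0,0,0.34,0],
  [0,0,0.34,0],
])

```text
clock: 11.15
position: [0.5517, 0.2065, 0.0423]
eef_rot: [0.0, 0.754, 0.657, -0.0]
force: [-6.4, -1.8, 20.3]
opening: 0.0004
finger_force: 10.4
```

>>> play_rows([
  [0,0,-0.2,0],
  [0,0,-0.4,0],
  [0,0.5,-0.4,0],
  [0,1,-0.4,0],
  [0,1.35,-0.4,0],
  [0,1.35,-0.4,0],
  [0,1.35,-0.4,0],
  [0,1.35,-0.3,0],
  [0,1.35,-0.2,0],
  [0,1.35,-0.1,0],
  [0,1.35,-0.03,0],
  [0,1.35,-0.03,0],
])

```text
clock: 12.35
position: [0.6048, 0.199, 0.0408]
eef_rot: [-0.0, 0.754, 0.657, -0.001]
force: [0.1, 0.5, 0.3]
opening: 0.0005
finger_force: 0.0
```

>>> play_rows([
  [0,0,0.05,0],
  [0,0,0.1,0],
  [0,0,0.155,0],
  [0,0,0.155,0],
  [0,0,0.155,0],
])

```text
clock: 12.85
position: [0.6054, 0.1991, 0.0352]
eef_rot: [-0.0, 0.754, 0.657, -0.0]
force: [0.4, 0.0, -0.6]
opening: 0.0005
finger_force: 0.0
```

>>> play_rows([
  [0,-0.1,0,0],
  [0,-0.2,0,0],
  [0,-0.3,0,0],
  [0,-0.4,0,0],
  [0,-0.5,0,0],
  [0,-0.6,0,0],
  [0,-0.7,0,0],
  [0,-0.8,0,0],
  [0,-0.9,0,0],
  [0,-1,0,0],
])

```text
clock: 13.85
position: [0.5657, 0.2046, 0.0353]
eef_rot: [0.0, 0.754, 0.657, 0.0]
force: [1.0, 0.8, -0.7]
opening: 0.0002
finger_force: 0.5
```

Run:
```python
from h import *
row(*cw(-.019),.0345,CY)
s=capture('side');save(s,"s3.png",(180,120,120,90),5)
```

```text
pos [0.5657 0.2046 0.0353] yaw -7.86 open 0.0002 F [ 1.   0.8 -0.7] t 13.85 row [ 0.003 -0.796  0.02  -0.001]
```

View pics/s3.png

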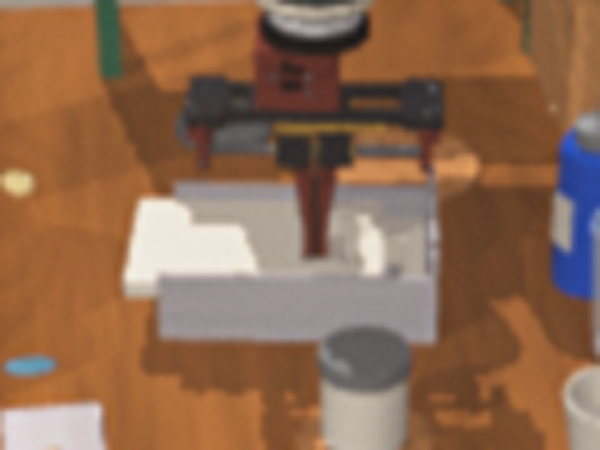

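The board (crop 125–250, 200–295) is sliding out over the front edge at crop x≈160.

>>> play_rows([
  [0,-0.1,0,0],
  [0,-0.2,0,0],
  [0,-0.3,0,0],
  [0,-0.4,0,0],
  [0,-0.5,0,0],
  [0,-0.6,0,0],
  [0,-0.7,0,0],
  [0,-0.8,0,0],
  [0,-0.87,0,0],
  [0,-0.87,0,0],
])

```text
clock: 14.9
position: [0.5305, 0.2093, 0.0352]
eef_rot: [-0.0, 0.754, 0.657, -0.0]
force: [0.1, -0.1, -0.3]
opening: 0.0007
finger_force: 0.0
```

>>> play_rows([
  [0,0.08,0,0],
  [0,0.08,-0.3,0],
  [0,0.08,-1,0],
  [0,0.08,-1.6,0],
  [0,0.08,-2,0],
  [0,0.08,-2,0],
])

```text
clock: 15.5
position: [0.5366, 0.2094, 0.1182]
eef_rot: [0.001, 0.754, 0.657, 0.002]
force: [0.6, -0.0, 0.0]
opening: 0.0001
finger_force: 0.0
```

Run:
```python
from h import *
np.set_printoptions(precision=4,suppress=True)
row(*cw(-.019),.0345,CY)
s=capture('side');t=capture('top')
a=np.radians(CY);R=np.array([[np.cos(a),-np.sin(a)],[np.sin(a),np.cos(a)]])
for nm,p in(("t",t),("s",s)):
  for n,z in(("slot",.042),("grip_bar",.042),("board_top",.03)):
    for r in spot_point(p,n)[:2]:
        print(nm,n,round(r["conf"],2),r["pixel"],"caddy xy",(onz(p,r["pixel"],z)[0][:2]-CAD)@R)
  im=cv2.resize(p["img"][:,:,::-1],None,fx=6,fy=6,interpolation=cv2.INTER_CUBIC)
  def dr(P,c):
    P=np.array([[*cw(x,y),z] for x,y,z in P]); cv2.polylines(im,[((proj(p,P)+.5)*6).astype(int)],True,c,1)
  D=-.065
  dr([(D-.09,-.06,.042),(D+.09,-.06,.042),(D+.09,.06,.042),(D-.09,.06,.042)],(0,0,255))
  dr([(D+.053+i*.0205,j*.0305,.042) for i,j in((-1,-1),(-1,1),(1,1),(1,-1))],(0,200,0))
  l,tt=(140,160) if nm=="t" else (190,135)
  A=im[tt*6:tt*6+540,l*6:l*6+400]; B=A if nm=="t" else B
  if nm=="t": TA=A
  else: cv2.imwrite("pics/b4.png",np.hstack([TA,A]))
```

```text
pos [0.5366 0.2094 0.1182] yaw -7.86 open 0.0001 F [ 0.6 -0.   0. ] t 15.5 row [-0.019 -0.068  2.093 -0.002]
t slot 0.87 [184.6, 211.8] caddy xy [-0.0134 -0.0057]
t slot 0.27 [182.9, 201.0] caddy xy [0.0199 0.0047]
t grip_bar 0.6 [184.3, 203.5] caddy xy [ 0.0126 -0.0009]
t board_top 0.9 [179.6, 228.3] caddy xy [-0.0658  0.0043]
s slot 0.92 [238.4, 169.7] caddy xy [-0.0004 -0.0125]
s slot 0.61 [253.6, 207.0] caddy xy [ 0.0538 -0.244 ]
s grip_bar 0.74 [243.5, 167.1] caddy xy [0.0174 0.0067]
s board_top 0.66 [234.4, 169.0] caddy xy [-0.0158  0.0132]
s board_top 0.64 [221.1, 167.0] caddy xy [-0.065   0.0269]
```

View pics/b4.png

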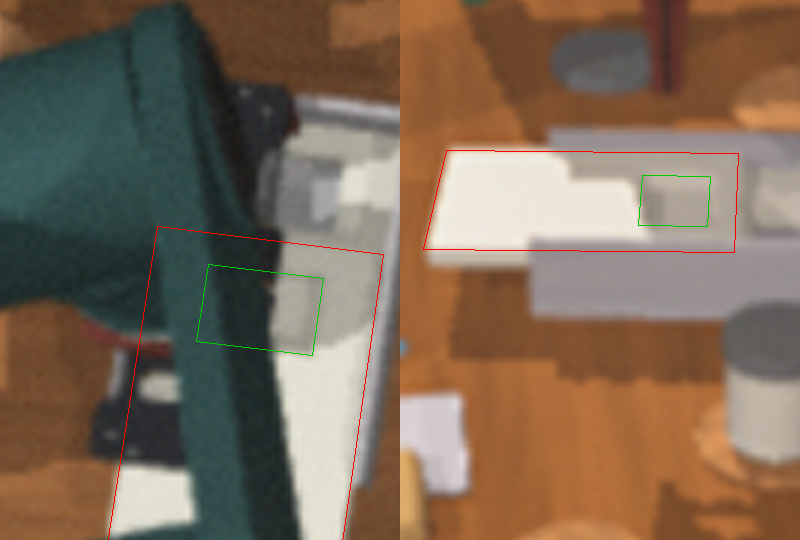

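Side half: board front edge at (430,200) matches the drawn 65 mm slide, with the slot at (640–710, 175–225). There is enough room behind the bar to grip it.

Run:
```python
from h import *
row(*cw(.017),.065,CY)
row(*cw(.017),.0320,CY)
for n in("side","top"):
    p=capture(n);im=p["img"]
    m=(im.max(2)<45).astype(np.uint8)
    q=proj(p,[[.489,-.26,.003]])[0].astype(int)
    k,l,st,_=cv2.connectedComponentsWithStats(cv2.morphologyEx(m,cv2.MORPH_OPEN,np.ones((3,3))))
    c,_=cv2.findContours((l==l[q[1],q[0]]).astype(np.uint8),cv2.RETR_EXTERNAL,cv2.CHAIN_APPROX_NONE)
    c=max(c,key=len)[:,0]; print(n,len(c),cv2.minAreaRect((onz(p,c,.003)[:,:2]*1000).astype(np.float32)))
```

```text
pos [0.534  0.2087 0.1144] yaw -7.86 open 0.0003 F [ 0.6 -0.3 -0.5] t 15.9 row [ 1.100e-02  9.060e-01  1.233e+00 -1.000e-03]
pos [0.534  0.2087 0.1144] yaw -7.86 open 0.0003 F [ 0.6 -0.3 -0.5] t 15.9 row [ 1.100e-02  9.070e-01  2.058e+00 -1.000e-03]
side 1891 ((1373.53076171875, 1750.58349609375), (4866.82568359375, 6051.4296875), 89.12710571289062)
top 266 ((491.3155822753906, -260.721923828125), (183.29783630371094, 254.0563507080078), 87.6781005859375)
```

>>> play_rows([
  [0,0.4,0.2,0],
  [0,0.9,0.4,0],
  [0,0.91,0.8,0],
  [0,0.91,1.1,0],
  [0,0.91,1.3,0],
  [0,0.91,1.3,0],
  [0,0.91,1.3,0],
], grip=0.09, squeeze=60)

```text
clock: 16.7
position: [0.5704, 0.2039, 0.0631]
eef_rot: [-0.0, 0.754, 0.657, -0.0]
force: [0.4, 0.6, 0.3]
opening: 0.0397
finger_force: 0.0
```

Run:
```python
from h import *
row(*cw(.017),.0320,CY)
p=capture("side");save(p,"s5.png",(190,110,110,80),6)
```

```text
pos [0.5704 0.2039 0.0631] yaw -7.85 open 0.0397 F [0.4 0.6 0.3] t 16.7 row [ 0.004 -0.015  0.778  0.001]
```

View pics/s5.png

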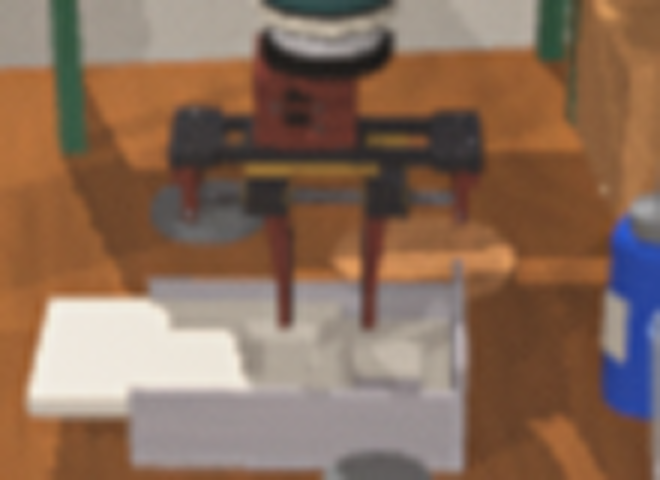

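The fingers at crop (286,325) and (370,325) straddle the bar at x≈320–345, one over the slot and one behind the rear edge.

>>> play_rows([
  [0,0,0.2,0],
  [0,0,0.4,0],
  [0,0,0.55,0],
  [0,0,0.65,0],
  [0,0,0.72,0],
  [0,0,0.76,0],
  [0,0,0.76,0],
  [0,0,0.76,0],
])

```text
clock: 17.55
position: [0.5707, 0.204, 0.033]
eef_rot: [0.0, 0.754, 0.657, 0.0]
force: [-0.2, 0.2, 0.1]
opening: 0.04
finger_force: 0.0
```

>>> play_rows([
  [0,0,0.02,0],
  [0,0,0.02,0],
  [0,0,0.02,0],
  [0,0,0.02,0],
  [0,0,0.02,0],
  [0,0,0.02,0],
  [0,0,0.02,0],
  [0,0,0.02,0],
], grip=1, squeeze=60)

```text
clock: 18.35
position: [0.5706, 0.2039, 0.0321]
eef_rot: [0.0, 0.754, 0.657, -0.0]
force: [0.3, 0.1, 1.6]
opening: 0.0157
finger_force: 60.0
```

Bar gripped (15.7 mm at 60 N). Lift gently.

>>> play_rows([
  [0,0,-0.1,0],
  [0,0,-0.25,0],
  [0,0,-0.45,0],
  [0,0,-0.7,0],
  [0,0,-1,0],
  [0,0,-1.4,0],
  [0,0,-1.9,0],
  [0,0,-2.4,0],
  [0,0,-2.9,0],
  [0,0,-3,0],
  [0,0,-3,0],
])

```text
clock: 19.45
position: [0.5713, 0.2041, 0.1533]
eef_rot: [0.001, 0.754, 0.657, 0.001]
force: [-0.6, 0.0, -1.8]
opening: 0.0161
finger_force: 60.0
```

Run:
```python
from h import *
np.set_printoptions(precision=4,suppress=True)
b=np.array([.490,-.2605])+.0818*np.array([np.cos(np.radians(-2.2)),np.sin(np.radians(-2.2))])
print(b);row(*b,.15,-2.2)
p=capture("side")
for n in("board_mid","board_top"):
  for r in cut_out(p,n)[:3]: print(n,r["conf"],r["box"])
save(p,"s6.png",(180,80,150,110),5)
```

```text
[ 0.5717 -0.2636]
pos [0.5713 0.2041 0.1533] yaw -7.85 open 0.0161 F [-0.6  0.  -1.8] t 19.45 row [-11.582   1.61    0.077  -1.131]
board_mid 0.7 [215.3, 161.7, 50.9, 12.1]
board_mid 0.48 [314.5, 211.0, 28.5, 53.4]
board_top 0.62 [192.9, 130.8, 54.7, 17.7]
board_top 0.47 [208.9, 159.6, 61.0, 27.7]
```

View pics/s6.png

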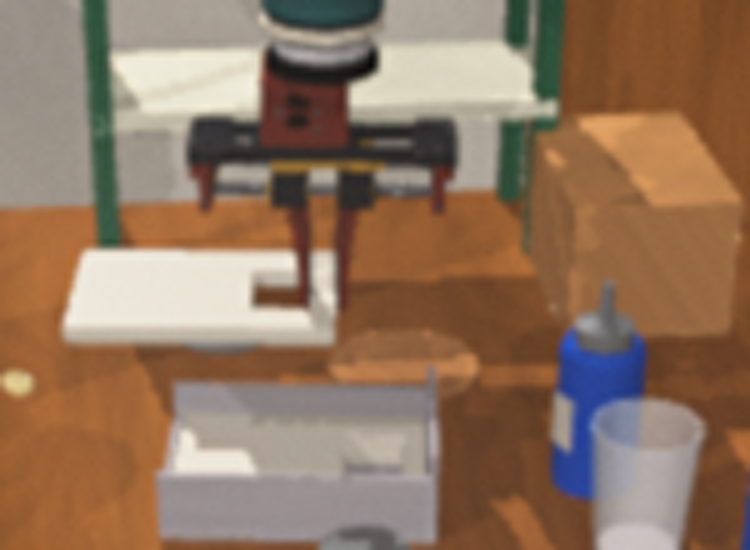

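The board hangs level from the bar (crop 65–335, 250–345), and the two lower boards are still in the caddy.

>>> play_rows([
  [-0.3,0.05,0,0],
  [-0.8,0.11,0,-0.1],
  [-1.5,0.21,0,-0.15],
  [-2.3,0.32,0,-0.2],
  [-3.1,0.43,0,-0.3],
  [-3.9,0.54,0,-0.4],
  [-4.7,0.65,0,-0.45],
  [-5.5,0.76,0,-0.5],
  [-6.3,0.88,0,-0.6],
  [-7.1,0.99,0,-0.7],
  [-7.9,1.1,0,-0.8],
  [-8.5,1.18,0,-0.85],
])

```text
clock: 20.8
position: [0.57, -0.1419, 0.1513]
eef_rot: [-0.0, 0.729, 0.684, -0.001]
force: [-0.3, -0.8, -1.9]
opening: 0.0163
finger_force: 60.0
```

>>> play_rows([
  [-0.6,0.08,0,-0.05],
  [-1.3,0.18,0,-0.12],
  [-2,0.28,0,-0.2],
  [-2.6,0.36,0,-0.25],
  [-3,0.42,0,-0.28],
  [-3.08,0.43,0,-0.28],
  [-3.08,0.43,1,-0.28],
  [-3.08,0.43,1.8,-0.28],
  [-3.08,0.43,2.3,-0.28],
  [-3.08,0.43,2.5,-0.28],
  [-3.08,0.43,2.5,-0.28],
  [-3.08,0.43,2.5,-0.28],
])

```text
clock: 22.0
position: [0.581, -0.2633, 0.053]
eef_rot: [0.001, 0.72, 0.694, 0.0]
force: [1.1, -0.2, -1.2]
opening: 0.0159
finger_force: 60.0
```

Run:
```python
from h import *
np.set_printoptions(precision=4,suppress=True)
row(.5717,-.2636,.0055,-2.2)
z=read_state()["position"][2]-.0015
pics=[]
for n in("side","top"):
    p=capture(n)
    im=cv2.resize(p["img"][:,:,::-1],None,fx=4,fy=4,interpolation=cv2.INTER_CUBIC)
    a=np.radians(-2.2);R=np.array([[np.cos(a),-np.sin(a)],[np.sin(a),np.cos(a)]])
    def dr(cx,cy,hx,hy,zz,c):
        P=np.array([[*(np.array([cx,cy])+R@[i*hx,j*hy]),zz] for i,j in((-1,-1),(-1,1),(1,1),(1,-1))])
        cv2.polylines(im,[((proj(p,P)+.5)*4).astype(int)],True,c,1)
    dr(.490,-.2605,.13,.095,.003,(0,255,255))
    q=read_state()["position"][:2]-R@[.0818,0]
    dr(*q,.09,.06,z+.012,(0,0,255))
    l,t=(175,225) if n=="side" else (290,175)
    pics.append(im[t*4:t*4+400,l*4:l*4+400])
cv2.imwrite("pics/m7.png",np.hstack(pics))
```

```text
pos [ 0.581  -0.2633  0.053 ] yaw -2.18 open 0.0159 F [ 1.1 -0.2 -1.2] t 22.0 row [-0.016 -0.233  1.186  0.004]
```

View pics/m7.png

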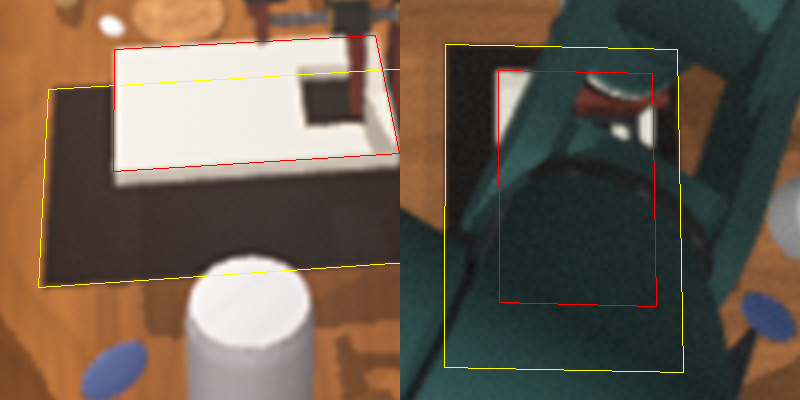

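The drawn board and mat outlines match both views within 1 px. Shift 9 mm back and lower.

>>> play_rows([
  [-0.03,-0.12,0.3,0],
  [-0.03,-0.24,0.6,0],
  [-0.03,-0.24,0.85,0],
  [-0.03,-0.24,0.98,0],
  [-0.03,-0.24,1.05,0],
  [-0.03,-0.24,1.08,0],
  [-0.03,-0.24,1.08,0],
  [-0.03,-0.24,1.08,0],
  [-0.03,-0.24,1.08,0],
])

```text
clock: 23.0
position: [0.571, -0.2644, 0.0093]
eef_rot: [0.0, 0.721, 0.693, 0.0]
force: [-0.2, 0.4, -1.5]
opening: 0.016
finger_force: 60.0
```

```bash
python3 -c "
from h import *
row(.5717,-.2640,.0050,-2.2)"
```

```text
pos [ 0.571  -0.2644  0.0093] yaw -2.2 open 0.016 F [-0.2  0.4 -1.5] t 23.0 row [0.01  0.017 0.106 0.   ]
```

>>> play_rows([
  [0.01,0.02,0.03,0],
  [0.01,0.02,0.06,0],
  [0.01,0.02,0.08,0],
  [0.01,0.02,0.1,0],
  [0.01,0.02,0.11,0],
  [0.01,0.02,0.11,0],
])

```text
clock: 23.6
position: [0.5716, -0.2638, 0.0051]
eef_rot: [0.0, 0.721, 0.693, -0.0]
force: [-1.0, 0.9, 4.7]
opening: 0.016
finger_force: 60.0
```

>>> play_rows([
  [0,0,0.02,0],
  [0,0,0.02,0],
  [0,0,0.02,0],
])

```text
clock: 23.9
position: [0.5715, -0.2638, 0.0051]
eef_rot: [0.0, 0.721, 0.693, -0.0]
force: [-3.1, 2.4, 11.2]
opening: 0.016
finger_force: 60.0
```

>>> play_rows([
  [0,0,0,0],
  [0,0,0,0],
  [0,0,0,0],
  [0,0,0,0],
  [0,0,0,0],
], grip=0.1)

```text
clock: 24.4
position: [0.5714, -0.2638, 0.0035]
eef_rot: [-0.0, 0.721, 0.693, -0.0]
force: [-0.0, -0.3, 0.2]
opening: 0.0394
finger_force: 0.0
```

>>> play_rows([
  [0,0,-0.2,0],
  [0,0,-0.6,0],
  [0,0,-1.4,0],
  [0,0,-2.4,0],
  [0,0,-3.4,0],
  [0,0,-4,0],
  [0,0,-4,0],
])

```text
clock: 25.1
position: [0.5741, -0.2654, 0.1687]
eef_rot: [0.004, 0.721, 0.693, 0.001]
force: [-0.3, -0.8, -1.1]
opening: 0.0394
finger_force: 0.0
```

>>> play_rows([
  [1,0,0,0],
  [2,0,0,0],
  [3,0,0,0],
  [4,0,0,0],
  [5,0,0,0],
  [6,0,0,0],
  [7,0,0,0],
  [7,0,0,0],
])

```text
clock: 25.9
position: [0.581, 0.0205, 0.1626]
eef_rot: [-0.001, 0.719, 0.695, -0.0]
force: [-0.2, -0.5, 0.4]
opening: 0.0395
finger_force: 0.0
```

Run:
```python
from h import *
row(.5,0,.2,-2.2)
t=capture("top");s=capture("side")
for nm,p in(("t",t),("s",s)):
    im=p["img"]; q=proj(p,[[.46,-.26,.015]])[0].astype(int)
    a=np.radians(-2.2);R=np.array([[np.cos(a),-np.sin(a)],[np.sin(a),np.cos(a)]])
    m=((im.min(2)>110)&(np.ptp(im.astype(int),axis=2)<45)).astype(np.uint8)
    k,l=cv2.connectedComponents(m)
    c,_=cv2.findContours((l==l[q[1],q[0]]).astype(np.uint8),cv2.RETR_EXTERNAL,cv2.CHAIN_APPROX_NONE)
    c=max(c,key=len)[:,0]; print(nm,"board",len(c),cv2.minAreaRect((onz(p,c,.015)[:,:2]*1000).astype(np.float32)))
    for r in spot_point(p,"pot")[:2]: print(nm,"pot",r["conf"],onz(p,r["pixel"],.004)[0])
    for r in cut_out(p,"pot")[:1]: print(r["box"])
A=cv2.resize(t["img"][110:280,140:360,::-1],(518,400));B=cv2.resize(s["img"][150:320,170:290,::-1],(282,400))
cv2.imwrite("pics/f8.png",np.hstack([A,B]))
```

```text
pos [0.581  0.0205 0.1626] yaw -1.97 open 0.0395 F [-0.2 -0.5  0.4] t 25.9 row [-0.58  -2.009 -0.932  0.046]
t board 185 ((488.91986083984375, -260.5622863769531), (120.88050079345703, 181.7098388671875), 87.7184066772461)
t pot 0.54 [0.57078716 0.00972276 0.004     ]
[311.0, 200.0, 39.0, 56.8]
s board 197 ((490.6817626953125, -264.12628173828125), (133.33670043945312, 182.0631866455078), 87.56169891357422)
s pot 0.85 [0.58853137 0.00062121 0.004     ]
s pot 0.69 [ 0.57985995 -0.24424439  0.004     ]
[246.1, 184.0, 16.5, 27.1]
```

View pics/f8.png

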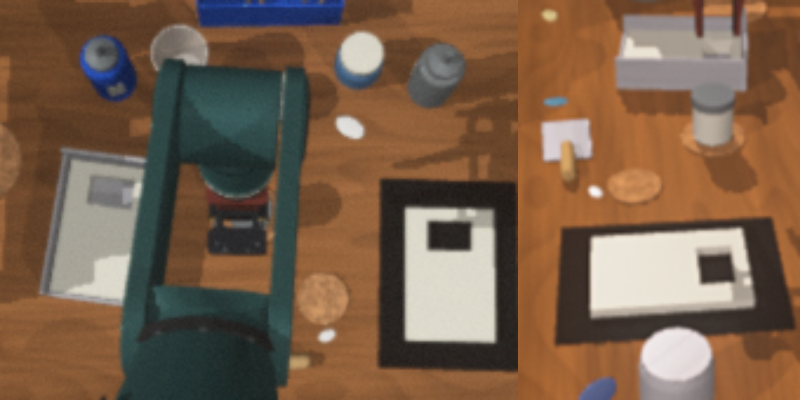

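The board lies centred and square on the mat (left part 405–497, 207–342). The pot stands on the middle coaster (right part 712,125), and the lower boards are in the caddy.

```bash
python3 -c "
from bench import *
print(close_job())"
```

```text
the job is handed in; nothing more can be done
None
```

The job is handed in at about 26 s of the 64 s allowed. The pot stands on the middle coaster, the top board lies on the black mat about 1 mm from centre and square with it, and the two lower boards are still in the caddy.

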